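Turn the washed jar caps over into their box

TASK

The washed jar caps lie open side up on the worktop. Lift the lid of the wooden box at the foot of the cap turner right back until it rests on its stop, then send every cap, still open side up, down the turner's twisted wire chute so that all of them end up in the box closed side up, and finally shut the box. Leave the caps alone once they lie turned over in the box, and do not disturb the other things on the worktop.

Things in the scene. Friction and masses are not known exactly. Their poses are not given: they have to be found in the camera images.
- turner: Cap turner: steel wire chute on a stand, fixed to the worktop. Origin on the worktop under it; the chute runs down along its own -y, x is across, z up. High at the +y end a feed deck, then a wire slot that twists half a turn about the direction of travel and turns a cap over in about 1 s, then the box. Caps must enter lying flat.
- turner_deck (a point): On the feed deck's surface, centre line: let a cap go here, level, underside 16 to 22 mm above this point (10 mm off sideways is harmless). Deck: steel sheet 104 mm wide, sloping 40 degrees down to the turner's -y, upper edge 36 mm up the slope (z 306 mm); slippery, caps slide off by themselves. 13 mm high funnel fences start 20 mm down the slope. Axes as the turner's.
- turner_throat (a point): Centre of the mouth of the twisted wire slot, at the deck's lower end: 40 mm wide (turner x), 17 mm high across the slope.
- box: Wooden box 112 x 170 x 88 mm (x, y, z) fixed at the low end of the chute, origin under its centre, axes as the turner's; its centre is 110 mm along -y from the turner's origin. Walls 5 mm. The slippery inner floor falls 12 degrees away from the chute, from about 47 to 12 mm high, and 7 degrees towards its -x side. The chute enters by a notch in the +y wall.
- box_lid (a joint): Box lid, hinged along the box's +x upper edge (away from the robot): 0 rad shut, 1.85 rad leaning back on its stop. 0.14 kg, swings freely: let go before upright (1.57) it falls shut, beyond it falls back on the stop. Opening turns it about the box's +y axis. A sheet shutter under it blocks the chute's exit while it is shut.
- box_lid_hinge (a point): Middle of the lid's hinge axis, which is along the box's y; fixed to the box, 88 mm above the worktop.
- box_lid_handle (a point): Middle of the lid's handle: round steel bar 10 mm thick, 72 mm long, parallel to the hinge, in the lid's plane, 36 mm beyond its front edge, 150 mm from the hinge axis. Lid shut: z = 91 mm, 38 mm in front of the box wall. Can be pinched from above at every lid angle and turns between the fingers.
- cap1: Plain metal screw cap of a small jar, 36 mm across, 9 mm high, 20 g, loose; four or five are present. Origin at the centre of its closed face; z points from there to the open side, so z up = open side up (as at the start), z down = turned over.
- cap2: Another such cap, may be absent; frame as cap1.
- cap3: Another such cap, may be absent; frame as cap1.
- cap4: Another such cap, may be absent; frame as cap1.
- cap5: Another such cap, may be absent; frame as cap1.
- mustard_jar: Bystander: mustard jar with lid, 62 mm across, 86 mm high, origin under its centre.
- salt_shaker: Bystander: salt shaker, 44 mm across, 90 mm high, origin under its centre.
- food_tin: Bystander: food tin, 75 mm across, 58 mm high, origin under its centre.
- teaspoon: Bystander: teaspoon lying flat, 130 x 27 x 11 mm, origin under its middle.
There are look-alikes about, which are no part of the job. What is shaped like the cap4 but purple or turquoise is not meant.

How it is judged:
By the outcome, as a careful person would: the job done as asked, in the order asked, and still so for the second after the job is handed in, with the robot touching nothing.
Of cap1, cap2, cap3, cap4, cap5 only 4 to 5 are there at a start; the rules pass over those that are not, and their reading is None.
At some moment in a run one of cap1, cap2, cap3, cap4, cap5 may be knocked a few centimetres aside while the robot is not near it.
It also fails if it takes over 210 s, if anything falls off the work surface, if the arm or the gripper's body presses on something with over 40 N, if the wrist force passes 120 N, or if a joint passes its speed limit or range.

ROBOT

A 6-joint arm with a two-finger parallel gripper is mounted at the origin on a cart in front of the work surface, level with it; the furniture and walls round the work are solid. World frame = base frame: x ahead of the robot, y to its left, z up, the work surface at z = 0. Lengths are in m, angles in rad, forces in N, time in s.
With the tool pointing down it reaches from about 0.35 to 0.975 m from the base axis. Payload 4.9 kg.
Tool frame: the origin (TCP) lies at the very end of the fingers, on their centre line; the grasp point (between the pads) lies 19 mm behind it; z points along the fingers, y is the line along which they close (so a half turn about z gives the same grasp; the last joint's range is limited). The gripper opens to 85 mm and grips with 20 to 120 N. Pads are 22 mm wide; open, the fingers measure 114 mm over their backs; the gripper's body (76 mm by 85 mm) begins 54 mm behind the grasp point. The pads swing forward as they close: fully open they stand 13 mm farther back than shut.
Start: joints at [1.015, 0.053, 1.613, -0, 1.476, -0.119], TCP at [0.264, 0.566, 0.231] pointing down, gripper open.
Joint ranges: [-3.01, 3.01], [-1.01, 2.22], [0.06, 2.58], [-1.02, 4.17], [0.09, 2.62], [-3.14, 3.14]. Speed limits (rad/s): [2.57, 2.57, 3.14, 3.14, 3.14, 3.14].

INTERFACE

Orientations are given as a unit quaternion [x, y, z, w].
In Python, from rig import env, imaging, ticket gives the robot as it stands.
- The arm moves only by the tool servo_tool, never from a script. Its argument "motion" is a list of rows, each a list of 5 numbers: the closure, from -1 (fully open) to 1 (shut), then the shift along the world's x, y, z in cm, then the turn about the world's z in degrees. A call has 1 to 12 rows; each row is the pose to reach, as a shift and turn from the pose commanded when the call began; what a row does not reach only later rows make up. A row lasts 1/10 s, in which the tool goes at most 50 mm and 8.59 degrees, less where a joint would pass 70% of its speed; a pose out of reach is approached as far as the arm can. A call with a gripper value outside its range is refused whole. The fingers move at their own pace and stop on an object; "force" is the grip in N (left out, the last holds). Time passes only in rows, so rows that repeat a pose let the fingers close. It gives the time, the measured TCP pose, the force, the opening and the grip force at its end, in the units of the state.
- env.read_state(): the state, without advancing time (a new reading comes with each control period).
- imaging.grab_frame(name): name is "scene" or "side" or "wrist"; returns the picture (384x512x3 uint8, red, green, blue); there is no depth.
- imaging.camera_info(name): a dict with "vertical_fov" (degrees; the focal length in pixels is half the picture's height over the tangent of half this angle, whatever the lens; pixels are square), "cx", "cy" (the principal point, pixels), "R" (3x3) and "t" (3): a world point X has camera coordinates R X + t. Camera axes: x right, y down, z forward; pixel columns grow to the right and rows downward; lengths in m; the calibration is good to about 2 mm. A picture is of the moment at which its call begins: read the wrist's pose just before it. camera_info takes no time and is no camera call; for the wrist camera it gives the pose at the moment of the call.
- ticket.close_job(): hands the job in; it is judged then, once.
The state is a dict: "time_s": time; "joint_pos": joint angles; "qvel": joint speeds; "joint_efforts": joint torques, N m; "tool_pos": TCP position; "tcp_rot": TCP orientation; "wrist_force": force on the tool from outside, world axes, zero at the start; "wrist_torque": the same for the moment, N m; "grip_width": finger opening in m; "grasp_force": force on a finger pad.
Only numpy, scipy, OpenCV 4.12 (cv2) and the standard library are available. Lean on these libraries where they do the work, as an engineer would, in place of code of your own. Each camera call takes 0.05 s, during which the arm holds its last target. There are 200 camera calls.

## Working session

There is one attempt and no reset: what is moved stays moved. The work goes in short steps, Python scripts to look and compute and a tool call to move; the robot and the scene stay as the last step left them, time stands still between calls to the robot, and variables do not carry over. Pictures are saved under pics/ and viewed, at most 14 in all, crops included, and the job is handed in when it is done.

Besides the shell and the picture viewer there is one more tool, called after "Request:" as name([rows], argument=value, ...), one row to a line, values as JSON. servo_tool: Moves the arm, as the interface text tells. Its arguments: {"type":"object","properties":{"motion":{"type":"array"},"force":{"type":"number"}},"required":["motion"]}

```bash
mkdir -p pics; ls; cat > h.py <<'E'
import numpy as np, cv2
from rig import env, imaging, ticket
def K(n):
    c=imaging.camera_info(n); f=192/np.tan(np.radians(c["vertical_fov"])/2)
    return f,c["cx"],c["cy"],np.array(c["R"]),np.array(c["t"])
def proj(n,X,k=None):
    f,cx,cy,R,t=k or K(n); p=np.atleast_2d(X)@R.T+t
    return np.c_[cx+f*p[:,0]/p[:,2],cy+f*p[:,1]/p[:,2]]
def ray(n,u,v,z,k=None):
    f,cx,cy,R,t=k or K(n); d=R.T@np.array([(u-cx)/f,(v-cy)/f,1]); o=-R.T@t
    return o+d*(z-o[2])/d[2]
def save(n,name):
    im=imaging.grab_frame(n); cv2.imwrite(f"pics/{name}.png",im[:,:,::-1]); return im
E
python3 - <<'E'
from h import *
for n in("scene","side"): 
    a=save(n,n+"0"); i=imaging.camera_info(n); print(n,i, -np.array(i["R"]).T@i["t"])
a=cv2.imread("pics/scene0.png");b=cv2.imread("pics/side0.png")
s=env.read_state();print(s)
E
```

```text
pics
scene {'vertical_fov': 43.98791917946624, 'cx': 261.9875532113741, 'cy': 187.44768799753155, 'R': array([[ 0.84013132, -0.54237941, -0.00198615],
       [-0.32869026, -0.50621279, -0.79731508],
       [ 0.43144186,  0.6705022 , -0.60356004]]), 't': array([-0.25763588,  0.43548893,  0.94105383])} [-0.04642108 -0.55026499  0.91469268]
side {'vertical_fov': 51.81923061549093, 'cx': 253.01317626499116, 'cy': 186.83603905993445, 'R': array([[ 0.82489719, -0.56458682, -0.02804197],
       [-0.21506014, -0.26756661, -0.93923226],
       [ 0.52277507,  0.78080076, -0.34213507]]), 't': array([-0.23171548,  0.35092265,  0.75073033])} [-0.12585218 -0.62309913  0.57995129]
{'time_s': 0.1, 'joint_pos': array([ 1.01496869e+00,  5.33161268e-02,  1.61416362e+00,  3.43124686e-05,
        1.47600710e+00, -1.19009260e-01]), 'qvel': array([-0.00064762, -0.00048389, -0.00245444, -0.00018406,  0.00163129,
        0.00132026]), 'joint_efforts': array([-2.12844693e-04, -3.94905460e+01, -3.71363354e+01, -1.52633365e-04,
        3.93009585e-03, -1.44249634e-05]), 'tool_pos': array([0.26410633, 0.56583027, 0.23016615]), 'tcp_rot': array([ 2.16678382e-01,  9.76242583e-01, -8.88035718e-04, -3.29652143e-04]), 'wrist_force': array([0.25994401, 0.06195531, 0.21149796]), 'wrist_torque': array([-0.00866479,  0.01715398,  0.01132678]), 'grasp_force': 0.0, 'grip_width': 0.08511709139572694}
```

View pics/scene0.png

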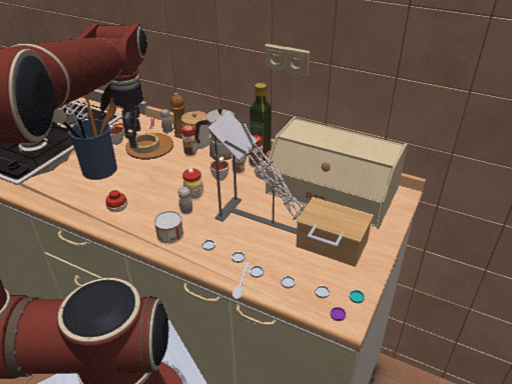

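View pics/side0.png

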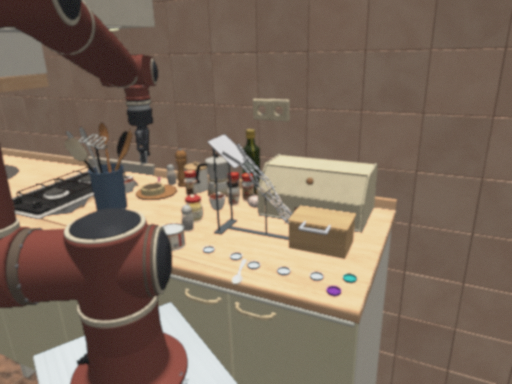

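The scene picture shows five plain grey caps at (209,245), (238,257), (257,272), (288,282) and (322,292). The purple (338,314) and turquoise (357,297) discs are the look-alikes. The box is at about (335,230) with its handle at (325,237), the deck at (232,135), and the spoon at (241,280). One enlarged crop will confirm these.

```bash
python3 - <<'E'
from h import *
a=cv2.imread("pics/scene0.png")
c=cv2.resize(a[100:325,190:380],None,fx=2.66,fy=2.66,interpolation=cv2.INTER_CUBIC)
c=cv2.resize(a[185:325,190:380],None,fx=4,fy=4,interpolation=cv2.INTER_CUBIC)
cv2.imwrite("pics/crop1.png",c)
d=cv2.resize(a[100:265,195:385],None,fx=3.6,fy=3.6,interpolation=cv2.INTER_CUBIC)
cv2.imwrite("pics/crop2.png",d)
for u,v in [(209,245),(238,257),(257,272),(288,282),(322,292),(338,314),(357,297)]: print(u,v,ray("scene",u,v,.005).round(4))
E
```

```text
209 245 [0.3409 0.3202 0.005 ]
238 257 [0.3843 0.2378 0.005 ]
257 272 [0.398  0.1651 0.005 ]
288 282 [0.4453 0.0943 0.005 ]
322 292 [0.4967 0.0226 0.005 ]
338 314 [ 0.4867 -0.0498  0.005 ]
357 297 [ 0.5583 -0.0359  0.005 ]
```

View pics/crop1.png

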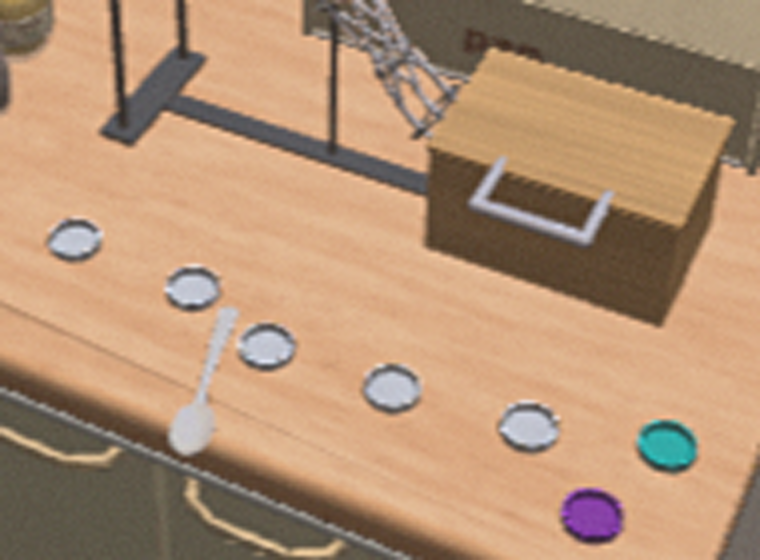

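View pics/crop2.png

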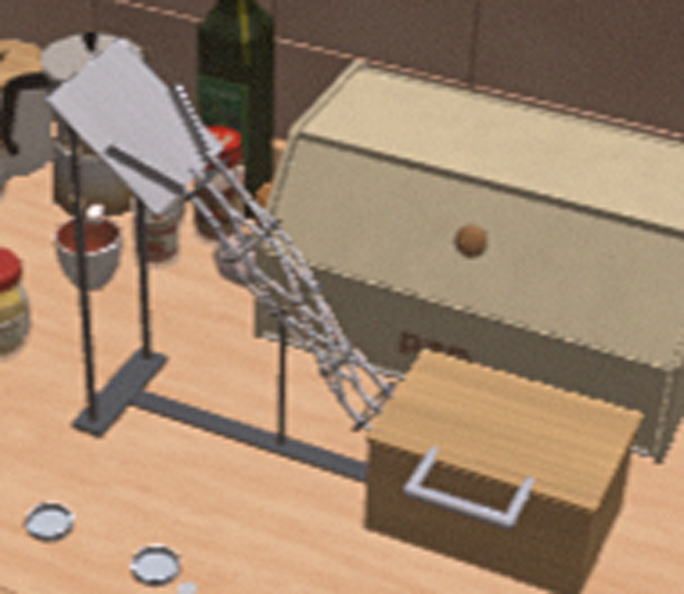

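The crops confirm five grey open caps, the two coloured discs as look-alikes, and a spoon lying between caps 2 and 3. In crop1 the lid corners are at (487,50), (735,120), (428,148) and (685,222), the box feet at (427,245) and (660,325), and the handle ends at (472,203) and (588,242). In crop2 the deck's upper edge runs from (122,38) to (48,97). Next I fit the turner pose to these points.

```bash
python3 - <<'E'
from h import *
from scipy.optimize import least_squares
k=K("scene")
c1=lambda x,y:(190+x/4-.4,185+y/4-.4); c2=lambda x,y:(195+x/3.6-.4,100+y/3.6-.4)
# turner-frame pts: box centre y=-.110
P=[(.056,-.025,.094,c1(487,50)),(.056,-.195,.094,c1(735,120)),(-.058,-.025,.094,c1(428,148)),(-.058,-.195,.094,c1(685,222)),
(-.056,-.025,0,c1(427,245)),(-.056,-.195,0,c1(660,325)),(-.094,-.074,.091,c1(472,203)),(-.094,-.146,.091,c1(588,242))]
D=[(.052,.306,c2(122,38)),(-.052,.306,c2(48,97))]
def T(p,q):
    c,s=np.cos(p[2]),np.sin(p[2]); return np.c_[p[0]+c*q[:,0]-s*q[:,1],p[1]+s*q[:,0]+c*q[:,1],q[:,2]]
uv=np.array([r[3] for r in P]+[d[2] for d in D])
def f(p):
    q=np.array([r[:3] for r in P]+[(d[0],p[3],d[1]) for d in D]); return (proj("scene",T(p,q),k)-uv).ravel()
r=least_squares(f,[.6,.2,0,.2]); print(r.x,np.degrees(r.x[2])); print(r.fun.reshape(-1,2).round(1))
p=r.x; y0=p[3]-.036*np.cos(np.radians(40)); z0=.306-.036*np.sin(np.radians(40))
Q=np.array([(0,y0,z0),(-.094,-.11,.091),(.056,-.11,.088),(0,-.11,0)]); print(T(p,Q).round(4))
print(K("wrist"))
E
```

```text
[0.57501917 0.24161751 0.53770326 0.23231398] 30.808127476223426
[[ 1.4 -0.5]
 [-1.  -0.5]
 [ 0.1 -0.8]
 [-1.2  0.6]
 [-0.8  0.4]
 [ 0.9  0.6]
 [ 1.3  0.4]
 [-0.6 -0.5]
 [-0.3 -0.3]
 [ 0.1  0.7]]
[[0.4702 0.4175 0.2829]
 [0.5506 0.099  0.091 ]
 [0.6795 0.1758 0.088 ]
 [0.6314 0.1471 0.    ]]
(np.float64(267.8347995277726), 254.3393886699722, 185.51503055364947, array([[ 0.42371687,  0.90579012, -0.00287522],
       [ 0.86239925, -0.40244439,  0.30709288],
       [ 0.27700458, -0.13260002, -0.95167521]]), array([-0.62374399, -0.03942991,  0.3810065 ]))
```

The fit residuals are about 1 px: turner yaw 30.8°, handle at (0.551, 0.099), deck at (0.470, 0.418, 0.283). I move to a hover above the handle, going round the deck.

Request:
servo_tool([
  [-1,1,-6,2,-8],
  [-1,1.5,-14,3,-17],
  [-1,2,-22,4,-25],
  [-1,2,-22,4,-34],
  [-1,8,-28,4,-34],
  [-1,13,-32,3,-34],
  [-1,18,-37,2,-34],
  [-1,23,-42,1,-34],
  [-1,28.7,-46.7,0,-34],
  [-1,28.7,-46.7,0,-34],
  [-1,28.7,-46.7,0,-34],
  [-1,28.7,-46.7,0,-34],
], force=40)

```text
time_s: 1.3
tool_pos: [0.5526, 0.0968, 0.2301]
tcp_rot: [0.494, 0.87, -0.0, -0.0]
wrist_force: [0.2, 0.7, -0.6]
grip_width: 0.0855
grasp_force: 0.0
```

```bash
python3 - <<'E'
from h import *
s=env.read_state();print(s["tool_pos"],s["tcp_rot"],s["time_s"]); k=K("wrist"); a=save("wrist","w1")
np.savez("w1.npz",f=k[0],cx=k[1],cy=k[2],R=k[3],t=k[4])
# predicted handle ends and caps
for X in [(.5506,.099,.091),(.5322,.1299,.091),(.569,.0681,.091),(.445,.0943,.009),(.4967,.0226,.009),(.398,.1651,.009),(.384,.238,.009)]: print(X,proj("wrist",X,k).round(1))
for u,v in [(249,263),(237.5,292),(169,215)]: print(ray("scene",u,v,.01).round(3),ray("scene",u,v,.058).round(3))
E
```

```text
[0.55261436 0.09679714 0.23007804] [ 4.93517191e-01  8.69735809e-01 -4.66714078e-04 -4.32243307e-04] 1.3
(0.5506, 0.099, 0.091) [[254.2 172.4]]
(0.5322, 0.1299, 0.091) [[254.2 139.2]]
(0.569, 0.0681, 0.091) [[254.2 203.1]]
(0.445, 0.0943, 0.009) [[184.  119.6]]
(0.4967, 0.0226, 0.009) [[194.4 183.1]]
(0.398, 0.1651, 0.009) [[175.1  48.5]]
(0.384, 0.238, 0.009) [[191.6 -19.1]]
[0.395 0.199 0.01 ] [0.372 0.159 0.058]
[0.32  0.132 0.01 ] [0.301 0.096 0.058]
[0.299 0.491 0.01 ] [0.281 0.436 0.058]
```

View pics/w1.png

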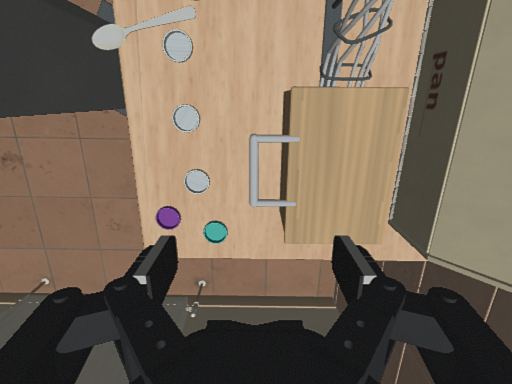

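The picture shows the handle at (254,137–204); the prediction was (254,139–203). The caps match to about 3 px. I lower, pinch and swing the lid.

Request:
servo_tool([
  [0.29,-0.2,0.2,-3,0],
  [0.29,-0.2,0.2,-6,0],
  [0.29,-0.2,0.2,-9,0],
  [0.29,-0.2,0.2,-11,0],
  [0.29,-0.2,0.2,-13,0],
  [0.29,-0.2,0.2,-15.5,0],
  [0.29,-0.2,0.2,-15.5,0],
  [1,-0.2,0.2,-15.5,0],
  [1,-0.2,0.2,-15.5,0],
  [1,-0.2,0.2,-15.5,0],
  [1,-0.2,0.2,-15.5,0],
  [1,-0.2,0.2,-15.5,0],
], force=40)

```text
time_s: 2.55
tool_pos: [0.5489, 0.101, 0.0771]
tcp_rot: [0.493, 0.87, -0.001, -0.0]
wrist_force: [-4.6, -2.7, 0.4]
grip_width: 0.0082
grasp_force: 39.1
```

Request:
servo_tool([
  [1,0.2,0.1,2.3,0],
  [1,0.8,0.5,4.8,0],
  [1,1.7,1.0,7.2,0],
  [1,3.0,1.8,9.3,0],
  [1,4.6,2.7,11.2,0],
  [1,6.4,3.8,12.7,0],
  [1,8.5,5.1,13.8,0],
  [1,10.6,6.3,14.5,0],
  [1,12.9,7.7,14.7,0],
  [1,14.7,8.8,14.6,0],
  [1,14.7,8.8,14.6,0],
])

```text
time_s: 3.65
tool_pos: [0.7002, 0.1902, 0.2264]
tcp_rot: [0.492, 0.87, 0.003, 0.004]
wrist_force: [2.2, -1.4, 5.8]
grip_width: 0.0082
grasp_force: 40.4
```

Request:
servo_tool([
  [0.3,0,0,0,0],
  [0.3,0,0,0,0],
  [0.3,0,0,1.5,0],
  [0.3,0,0,5,0],
  [0.3,0,0,8,0],
  [0.0,-5,-3,8,0],
  [-0.0,-10,-6,8,0],
  [0,-14,-8,6,0],
  [0,-18,-10,4,0],
  [0,-23,-11,2,0],
  [0,-23,-11,2,0],
  [0,-23,-11,2,0],
])

```text
time_s: 4.85
tool_pos: [0.4639, 0.0789, 0.2415]
tcp_rot: [0.493, 0.87, -0.0, -0.0]
wrist_force: [1.1, 0.5, 0.4]
grip_width: 0.0426
grasp_force: 0.0
```

```bash
cat >> h.py <<'E'
def caps(n="wrist",name=None,z=.007):
    k=K(n); im=imaging.grab_frame(n)
    if name: cv2.imwrite(f"pics/{name}.png",im[:,:,::-1])
    h=cv2.cvtColor(im,cv2.COLOR_RGB2HSV)
    m=((h[:,:,1]<60)&(h[:,:,2]>90)).astype(np.uint8)
    m=cv2.morphologyEx(m,cv2.MORPH_CLOSE,np.ones((3,3),np.uint8))
    N,l,st,c=cv2.connectedComponentsWithStats(m); out=[]
    for i in range(1,N):
        if st[i,4]<15: continue
        pts=cv2.findNonZero((l==i).astype(np.uint8)); u,v=cv2.minAreaRect(pts)[0]
        x=ray(n,u,v,z,k); d=k[3]@x+k[4]
        w=max(st[i,2:4])*d[2]/k[0]
        if .025<w<.05 and .2<np.hypot(*x[:2])<.75 : out.append((round(float(x[0]),4),round(float(x[1]),4),round(float(w),3),round(u),round(v),int(st[i,4])))
    return out
E
python3 - <<'E'
from h import *
s=env.read_state();print(s["tool_pos"],s["time_s"])
print(*caps("wrist","w2"),sep="\n"); print("scene"); print(*caps("scene","s2"),sep="\n")
a=cv2.imread("pics/w2.png");b=cv2.imread("pics/s2.png")[100:330,190:400]
cv2.imwrite("pics/c3.png",np.hstack([cv2.resize(a,(400,300)),cv2.resize(b,(365,400))[:300]]) if 0 else np.hstack([cv2.resize(a,(420,315)),cv2.resize(b,(288,315))]))
E
```

```text
[0.46394285 0.07893939 0.24154901] 4.85
(0.3857, 0.2379, 0.039, 266, 16, 788)
(0.3976, 0.1689, 0.04, 246, 73, 679)
(0.4449, 0.0966, 0.036, 250, 140, 547)
(0.3502, 0.0326, 0.039, 169, 144, 34)
(0.2799, -0.012, 0.041, 110, 146, 32)
(0.4975, 0.0251, 0.036, 256, 198, 461)
(0.4021, -0.0358, 0.042, 180, 200, 33)
(0.2479, -0.1619, 0.039, 54, 218, 25)
(0.2057, -0.256, 0.035, 10, 252, 24)
scene
(0.3407, 0.3225, 0.038, 208, 244, 118)
(0.4452, 0.0943, 0.038, 288, 282, 145)
(0.4975, 0.0238, 0.037, 322, 291, 154)
```

View pics/c3.png

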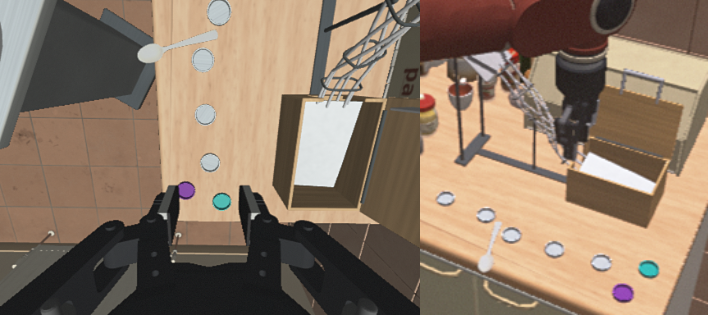

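The lid rests open at its stop and all five caps are in place. I start with the cap at (0.445, 0.0955).

Request:
servo_tool([
  [-0.2,-1,0.8,-4,0],
  [-0.2,-1.9,1.7,-8,0],
  [-0.2,-1.9,1.7,-12,0],
  [-0.2,-1.9,1.7,-16,0],
  [-0.2,-1.9,1.7,-19,0],
  [-0.2,-1.9,1.7,-21.5,0],
  [-0.2,-1.9,1.7,-21.5,0],
  [-0.2,-1.9,1.7,-21.5,0],
], force=30)

```text
time_s: 5.75
tool_pos: [0.449, 0.0966, 0.0284]
tcp_rot: [0.492, 0.87, 0.0, 0.0]
wrist_force: [0.7, 0.6, 0.3]
grip_width: 0.0511
grasp_force: 0.0
```

```bash
python3 - <<'E'
from h import *
s=env.read_state();print(s["tool_pos"],s["grip_width"]); print(*caps("wrist","w3"),sep="\n")
E
```

```text
[0.44895273 0.09657085 0.02836121] 0.05112553528403756
(0.3979, 0.1701, 0.039, 244, 80, 3442)
(0.4454, 0.0973, 0.037, 251, 219, 1997)
(0.3175, 0.01, 0.037, 24, 231, 109)
(0.3268, -0.0267, 0.032, 22, 276, 64)
(0.3635, -0.009, 0.037, 79, 280, 58)
(0.4921, 0.0331, 0.037, 260, 314, 615)
```

View pics/w3.png

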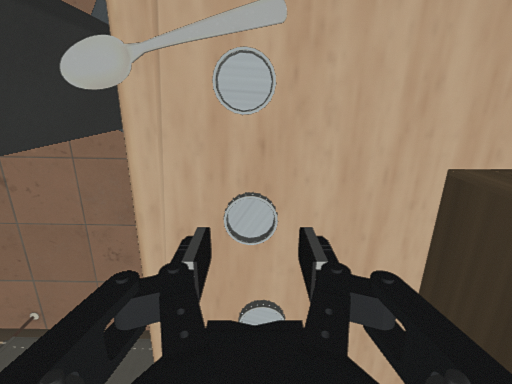

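The cap is centred between the fingers at (251,219). I finish the descent and grip.

Request:
servo_tool([
  [-0.2,-0.3,0.1,-1,0],
  [-0.2,-0.3,0.1,-2,0],
  [-0.1,-0.3,0.1,-2.6,0],
  [-0.1,-0.3,0.1,-2.6,0],
  [1,-0.3,0.1,-2.6,0],
  [1,-0.3,0.1,-2.6,0],
  [1,-0.3,0.1,-2.6,0],
  [1,-0.3,0.1,-2.6,0],
  [1,-0.3,0.1,-2.6,0],
], force=30)

```text
time_s: 6.7
tool_pos: [0.4445, 0.0973, 0.0014]
tcp_rot: [0.493, 0.87, 0.0, 0.0]
wrist_force: [-0.2, 1.2, -0.4]
grip_width: 0.0335
grasp_force: 29.8
```

Request:
servo_tool([
  [1,0,0,5,0],
  [1,0,0,10,0],
  [1,0,0,15,0],
  [1,0,0,20,0],
  [1,0,4,24,0],
  [1,0,8,28,0],
  [1,0,11,32,0],
  [1,0,15,34.5,0],
  [1,0.6,19.5,34.5,0],
  [1,1.3,23,34.5,0],
  [1,2,26,34.5,0],
  [1,2,28.5,34.5,0],
])

```text
time_s: 7.9
tool_pos: [0.4645, 0.3841, 0.3457]
tcp_rot: [0.492, 0.87, -0.0, -0.0]
wrist_force: [1.0, -1.1, -0.9]
grip_width: 0.0333
grasp_force: 30.1
```

Request:
servo_tool([
  [1,0.6,3.5,0,0],
  [1,0.6,3.5,0,0],
  [1,0.6,3.5,0,0],
])

```text
time_s: 8.2
tool_pos: [0.4702, 0.4175, 0.3456]
tcp_rot: [0.492, 0.87, -0.001, -0.0]
wrist_force: [0.2, -0.6, -1.0]
grip_width: 0.0333
grasp_force: 30.2
```

```bash
python3 - <<'E'
from h import *
s=env.read_state();print(s["tool_pos"],s["grip_width"],s["grasp_force"])
k=K("wrist"); a=save("wrist","w4"); 
c,sn=np.cos(.5377),np.sin(.5377)
def W(x,y,z): return (.575+c*x-sn*y,.2416+sn*x+c*y,z)
for P in [(.052,.2323,.306),(-.052,.2323,.306),(0,.2047,.2829)]: print(P,proj("wrist",W(*P),k).round(1))
E
```

```text
[0.47017341 0.41746696 0.34559066] 0.03325468056507219 30.158968446071412
(0.052, 0.2323, 0.306) [[328.3 175.7]]
(-0.052, 0.2323, 0.306) [[181.2 175.1]]
(0, 0.2047, 0.2829) [[254.6 200.1]]
```

View pics/w4.png

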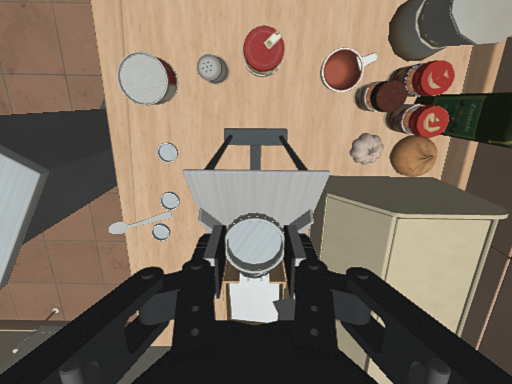

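The cap is held level over the deck. The deck's upper edge is at row 170, cols 186–330, about 3–4 mm from the prediction, so I correct +0.4 cm in y. Then I lower and release.

Request:
servo_tool([
  [1,0,0.4,-2,0],
  [1,0,0.4,-3.5,0],
  [1,0,0.4,-4.2,0],
  [1,0,0.4,-4.2,0],
  [1,0,0.4,-4.2,0],
  [0.0,0,0.4,-4.2,0],
  [0.0,0,0.4,-4.2,0],
  [0.0,0,0.4,-4.2,0],
  [0.0,0,0.4,-2,0],
  [0.0,0,0.4,1,0],
  [0.0,0,0.4,3,0],
])

```text
time_s: 9.35
tool_pos: [0.4706, 0.4215, 0.3788]
tcp_rot: [0.493, 0.87, 0.001, 0.001]
wrist_force: [0.2, 0.1, 0.4]
grip_width: 0.0427
grasp_force: 0.0
```

Request:
servo_tool([
  [0,-1,-5,0,0],
  [0,-2,-10,0,0],
  [-0.2,-4,-14,-2,0],
  [-0.2,-6,-18,-4,0],
  [-0.2,-7,-20,-7,0],
  [-0.2,-7,-22,-10,0],
  [-0.2,-7,-25,-14,0],
  [-0.2,-7,-25,-14,0],
])

```text
time_s: 10.15
tool_pos: [0.3961, 0.1683, 0.2284]
tcp_rot: [0.494, 0.869, -0.005, -0.005]
wrist_force: [-0.8, 0.2, -0.6]
grip_width: 0.0514
grasp_force: 0.0
```

```bash
python3 - <<'E'
from h import *
s=env.read_state();print(s["tool_pos"],s["grip_width"]); print(*caps("wrist","w5"),sep="\n"); print("sc"); print(*caps("scene","s5"),sep="\n")
a=cv2.imread("pics/w5.png");b=cv2.imread("pics/s5.png")[100:300,210:390]
cv2.imwrite("pics/c5.png",np.hstack([cv2.resize(a,(420,315)),cv2.resize(b,None,fx=1.9,fy=1.575)]))
E
```

```text
[0.3961156  0.16826287 0.22835132] 0.051367171576514534
(0.3402, 0.3232, 0.042, 283, 27, 855)
(0.4725, 0.3995, 0.033, 411, 29, 34)
(0.3845, 0.24, 0.039, 277, 109, 652)
(0.3974, 0.1697, 0.037, 258, 159, 560)
(0.298, 0.0934, 0.027, 170, 169, 20)
(0.2525, 0.0678, 0.031, 132, 168, 22)
(0.3228, 0.1083, 0.032, 190, 169, 23)
(0.2003, -0.0646, 0.033, 67, 224, 42)
(0.3462, 0.0278, 0.034, 180, 222, 28)
(0.2739, -0.0207, 0.032, 123, 224, 27)
(0.4976, 0.0259, 0.038, 266, 268, 403)
(0.2053, -0.1572, 0.034, 51, 270, 21)
(0.2768, -0.116, 0.034, 102, 271, 21)
(0.3417, -0.0786, 0.029, 148, 272, 18)
sc
(0.3407, 0.3225, 0.038, 208, 244, 116)
(0.4975, 0.0238, 0.037, 322, 291, 153)
```

View pics/c5.png

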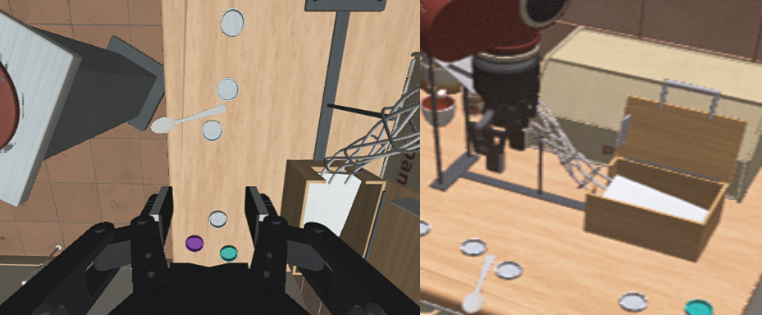

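The deck is empty, but I can't see the cap in the box because its near corner is hidden. I'll look from above the box before dropping more.

Request:
servo_tool([
  [-0.2,5,-2,1,0],
  [-0.2,9.5,-4,2,0],
  [-0.2,14,-6,2,0],
  [-0.2,18,-8,2,0],
  [-0.2,22,-9.5,2,0],
  [-0.2,26,-10.9,2,0],
  [-0.2,26,-10.9,2,0],
  [-0.2,26,-10.9,2,0],
])

```text
time_s: 11.05
tool_pos: [0.6624, 0.0631, 0.2581]
tcp_rot: [0.492, 0.87, 0.001, 0.001]
wrist_force: [-0.5, 0.5, -0.1]
grip_width: 0.0513
grasp_force: 0.0
```

```bash
python3 - <<'E'
from h import *
s=env.read_state();print(s["tool_pos"],s["grip_width"]); a=save("wrist","w6")
E
```

```text
[0.66238016 0.06305796 0.25809116] 0.051308812069624336
```

View pics/w6.png

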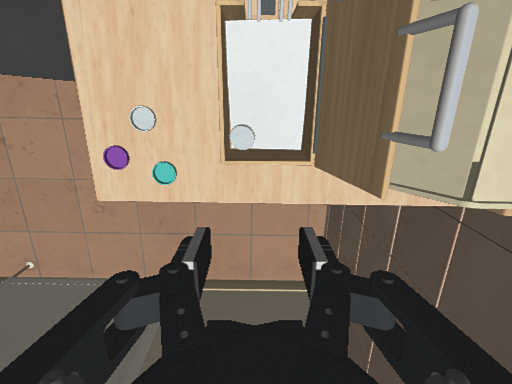

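The box view shows the first cap plain side up in the low corner at (242,137), so the process works. Next is the cap at (0.497, 0.025).

Request:
servo_tool([
  [-0.2,-5,-1,0,0],
  [-0.2,-10,-2.4,0,0],
  [-0.2,-14,-3.5,-2,0],
  [-0.2,-16.5,-3.8,-6,0],
  [-0.2,-16.5,-3.8,-11,0],
  [-0.2,-16.5,-3.8,-16,0],
  [-0.2,-16.5,-3.8,-20,0],
  [-0.2,-16.5,-3.8,-22.5,0],
  [-0.2,-16.5,-3.8,-22.5,0],
  [-0.2,-16.5,-3.8,-22.5,0],
])

```text
time_s: 12.1
tool_pos: [0.496, 0.0249, 0.033]
tcp_rot: [0.492, 0.871, 0.001, 0.001]
wrist_force: [0.3, -0.0, 0.4]
grip_width: 0.0512
grasp_force: 0.0
```

```bash
python3 - <<'E'
from h import *
s=env.read_state();p=s["tool_pos"];print(p,s["grip_width"])
for c in caps("wrist","w7"):
    if np.hypot(c[0]-p[0],c[1]-p[1])<.16: print(c)
E
```

```text
[0.49603686 0.02492405 0.03300953] 0.05122517888640116
(0.4973, 0.0263, 0.037, 257, 218, 1896)
(0.3763, -0.0326, 0.031, 59, 203, 53)
```

Request:
servo_tool([
  [-0.2,0.1,0.1,-1.2,0],
  [-0.2,0.1,0.1,-2.4,0],
  [-0.1,0.1,0.1,-3.1,0],
  [-0.1,0.1,0.1,-3.1,0],
  [1,0.1,0.1,-3.1,0],
  [1,0.1,0.1,-3.1,0],
  [1,0.1,0.1,-3.1,0],
  [1,0.1,0.1,-3.1,0],
  [1,0.1,0.1,-3.1,0],
], force=30)

```text
time_s: 13.05
tool_pos: [0.4965, 0.0253, 0.0005]
tcp_rot: [0.493, 0.87, 0.0, 0.0]
wrist_force: [0.9, -0.1, -0.7]
grip_width: 0.0336
grasp_force: 29.8
```

Request:
servo_tool([
  [1,0,0,5,0],
  [1,0,0,10,0],
  [1,0,1,14.8,0],
  [1,0,3,19,0],
  [1,-1,6,23,0],
  [1,-2,9,27,0],
  [1,-2,12,31,0],
  [1,-2,15,34.5,0],
  [1,-2,20,34.5,0],
  [1,-2.3,25,34.5,0],
  [1,-2.3,30,34.5,0],
  [1,-2.4,33,34.5,0],
])

```text
time_s: 14.25
tool_pos: [0.4716, 0.3583, 0.345]
tcp_rot: [0.492, 0.871, 0.0, -0.0]
wrist_force: [1.4, -0.2, -0.4]
grip_width: 0.0336
grasp_force: 30.1
```

Request:
servo_tool([
  [1,-0.2,4,0,0],
  [1,-0.2,6.6,0,0],
  [1,-0.2,6.6,0,0],
  [1,-0.2,6.6,0,0],
])

```text
time_s: 14.65
tool_pos: [0.4702, 0.4214, 0.3448]
tcp_rot: [0.492, 0.87, -0.001, -0.0]
wrist_force: [-0.2, -0.1, -0.5]
grip_width: 0.0334
grasp_force: 30.1
```

Request:
servo_tool([
  [1,0,0,-2,0],
  [1,0,0,-3.5,0],
  [1,0,0,-4.1,0],
  [1,0,0,-4.1,0],
  [1,0,0,-4.1,0],
  [0.0,0,0,-4.1,0],
  [0.0,0,0,-4.1,0],
  [0.0,0,0,-4.1,0],
  [0.0,0,0,-2,0],
  [0.0,0,0,1,0],
  [0.0,0,0,3,0],
])

```text
time_s: 15.75
tool_pos: [0.4706, 0.4215, 0.3777]
tcp_rot: [0.493, 0.87, 0.001, 0.0]
wrist_force: [0.1, -0.2, 1.0]
grip_width: 0.0428
grasp_force: 0.0
```

Request:
servo_tool([
  [0,-1,-5,0,0],
  [0,-2,-10,0,0],
  [-0.2,-4,-14,-2,0],
  [-0.2,-6,-18,-4,0],
  [-0.2,-7,-20,-7,0],
  [-0.2,-7.3,-22,-11,0],
  [-0.2,-7.3,-25.3,-15,8],
  [-0.2,-7.3,-25.3,-19,15],
  [-0.2,-7.3,-25.3,-19,15],
  [-0.2,-7.3,-25.3,-19,15],
])

```text
time_s: 16.75
tool_pos: [0.3974, 0.1685, 0.186]
tcp_rot: [0.376, 0.927, -0.0, -0.0]
wrist_force: [0.4, 0.7, 0.2]
grip_width: 0.0514
grasp_force: 0.0
```

```bash
python3 - <<'E'
from h import *
s=env.read_state();p=s["tool_pos"];print(p,s["grip_width"])
for c in caps("wrist","w8"):
    if c[5]>100:print(c)
print(*caps("scene","s8"))
E
```

```text
[0.3974355  0.16845113 0.18598601] 0.05142395825590419
(0.3402, 0.3235, 0.042, 322, 30, 1096)
(0.2795, 0.1749, 0.028, 186, 90, 192)
(0.3847, 0.24, 0.038, 291, 117, 803)
(0.3979, 0.1695, 0.037, 256, 166, 688)
(0.6998, 0.1024, 0.04, 361, 333, 350)
(0.5525, 0.4496, 0.04, 250, 194, 56) (0.3407, 0.3225, 0.038, 208, 244, 118)
```

Request:
servo_tool([
  [-0.1,0,0.1,-4,0],
  [-0.1,0,0.1,-8,0],
  [-0.1,0,0.1,-12,0],
  [-0.1,0,0.1,-15,0],
  [-0.1,0,0.1,-15.5,0],
  [-0.1,0,0.1,-15.5,0],
])

```text
time_s: 17.45
tool_pos: [0.3986, 0.17, 0.0317]
tcp_rot: [0.375, 0.927, 0.0, 0.001]
wrist_force: [0.6, 0.4, -0.1]
grip_width: 0.0468
grasp_force: 0.0
```

```bash
python3 - <<'E'
from h import *
s=env.read_state();p=s["tool_pos"];print(p,s["grip_width"])
for c in caps("wrist","w9"):
    if c[5]>300:print(c)
E
```

```text
[0.39860107 0.16996208 0.03173014] 0.046849571476611236
(0.3841, 0.2403, 0.038, 320, 132, 2670)
(0.3976, 0.1701, 0.037, 254, 219, 1932)
```

View pics/w9.png

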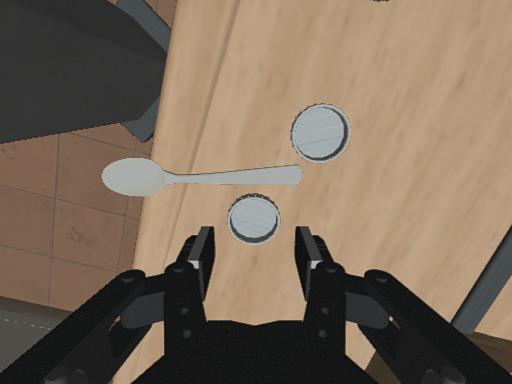

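The cap is at (254,219), and the spoon edge is parallel to the fingers and 12 mm clear. I grip, lift and carry the cap to the deck.

Request:
servo_tool([
  [-0.1,-0.1,0,-1.2,0],
  [-0.1,-0.1,0,-2.4,0],
  [-0.1,-0.1,0,-3.0,0],
  [-0.1,-0.1,0,-3.0,0],
  [1,-0.1,0,-3.0,0],
  [1,-0.1,0,-3.0,0],
  [1,-0.1,0,-3.0,0],
  [1,-0.1,0,-3.0,0],
  [1,-0.1,0,-3.0,0],
], force=30)

```text
time_s: 18.4
tool_pos: [0.3965, 0.1693, 0.0005]
tcp_rot: [0.375, 0.927, 0.0, 0.0]
wrist_force: [0.2, -0.1, -0.2]
grip_width: 0.0336
grasp_force: 29.8
```

Request:
servo_tool([
  [1,0,0,5,0],
  [1,0,0,10,0],
  [1,0,0,15,0],
  [1,0,0,20,-5],
  [1,0,1,24.8,-10],
  [1,0,2,29,-15],
  [1,1,4,32,-15],
  [1,2,7,34.5,-15],
  [1,3.5,11.5,34.5,-15],
  [1,5,16,34.5,-15],
  [1,6.5,20,34.5,-15],
  [1,7.3,24,34.5,-15],
])

```text
time_s: 19.6
tool_pos: [0.47, 0.4111, 0.3447]
tcp_rot: [0.493, 0.87, -0.0, 0.0]
wrist_force: [0.0, -1.1, 0.9]
grip_width: 0.0336
grasp_force: 30.1
```

Request:
servo_tool([
  [1,0,1.2,0,0],
  [1,0,1.2,0,0],
  [1,0,1.2,0,0],
])

```text
time_s: 19.9
tool_pos: [0.4692, 0.4205, 0.3453]
tcp_rot: [0.493, 0.87, -0.0, 0.0]
wrist_force: [-0.3, 0.3, -0.1]
grip_width: 0.0337
grasp_force: 30.1
```

Request:
servo_tool([
  [1,0.1,0.1,-2,0],
  [1,0.1,0.1,-3.5,0],
  [1,0.1,0.1,-4.1,0],
  [1,0.1,0.1,-4.1,0],
  [1,0.1,0.1,-4.1,0],
  [0.0,0.1,0.1,-4.1,0],
  [0.0,0.1,0.1,-4.1,0],
  [0.0,0.1,0.1,-4.1,0],
  [0.0,0.1,0.1,-2,0],
  [0.0,0.1,0.1,1,0],
  [0.0,0.1,0.1,3,0],
])

```text
time_s: 21.0
tool_pos: [0.4706, 0.4225, 0.3777]
tcp_rot: [0.493, 0.87, 0.001, 0.0]
wrist_force: [-0.1, 0.5, 0.3]
grip_width: 0.0427
grasp_force: 0.0
```

Request:
servo_tool([
  [0,-2,-4,0,0],
  [0,-4,-8,0,0],
  [-0.1,-6,-12,0,0],
  [-0.1,-8,-16,-2,0],
  [-0.1,-8.6,-18.1,-6,0],
  [-0.1,-8.6,-18.1,-11,0],
  [-0.1,-8.6,-18.1,-15,0],
  [-0.1,-8.6,-18.1,-19,0],
  [-0.1,-8.6,-18.1,-19,0],
  [-0.1,-8.6,-18.1,-19,0],
])

```text
time_s: 22.0
tool_pos: [0.3845, 0.2414, 0.186]
tcp_rot: [0.493, 0.87, -0.0, -0.0]
wrist_force: [0.1, -0.4, 0.7]
grip_width: 0.0472
grasp_force: 0.0
```

```bash
python3 - <<'E'
from h import *
s=env.read_state();p=s["tool_pos"];print(p,s["grip_width"])
for c in caps("wrist","w10"):
    if c[5]>100:print(c)
print(*caps("scene","s10"))
E
```

```text
[0.38445051 0.24139226 0.18598039] 0.0472121623895316
(0.4225, 0.4195, 0.035, 370, 46, 162)
(0.5022, 0.4395, 0.037, 438, 70, 150)
(0.2365, 0.2624, 0.036, 152, 85, 309)
(0.3321, 0.2994, 0.038, 242, 101, 842)
(0.6562, 0.2615, 0.049, 432, 253, 224)
(0.6665, 0.0816, 0.05, 357, 343, 465)
(0.3304, 0.2971, 0.038, 210, 251, 123)
```

View pics/w10.png

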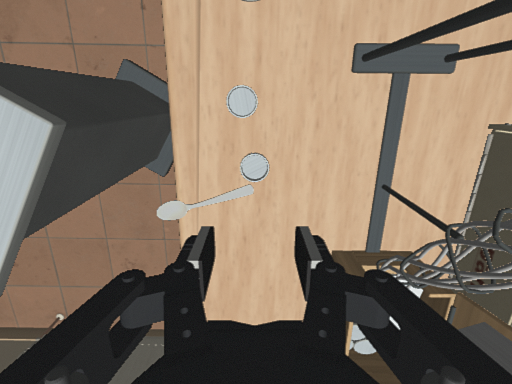

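Cap 2 is at (255,166), right below the gripper, with its outline merged with the spoon tip. Cap 1 was knocked to (242,101), which is (0.332, 0.299). I descend on cap 2.

Request:
servo_tool([
  [-0.1,0,0,-4,0],
  [-0.1,0,0,-8,0],
  [-0.1,0,0,-12,0],
  [-0.1,0,0,-15,0],
  [-0.1,0,0,-15.5,0],
  [-0.1,0,0,-15.5,0],
])

```text
time_s: 22.7
tool_pos: [0.3856, 0.2418, 0.0318]
tcp_rot: [0.493, 0.87, 0.001, 0.0]
wrist_force: [-0.4, -0.3, 0.7]
grip_width: 0.0472
grasp_force: 0.0
```

```bash
python3 - <<'E'
from h import *
s=env.read_state();p=s["tool_pos"];print(p,s["grip_width"])
for c in caps("wrist","w11"):
    if c[5]>300:print(c)
E
```

```text
[0.38560688 0.24184986 0.03178764] 0.0471837617968979
(0.3322, 0.2996, 0.038, 228, 102, 3070)
(0.3118, 0.1365, 0.026, 97, 284, 359)
```

```bash
python3 - <<'E'
from h import *
k=K("wrist"); im=cv2.imread("pics/w11.png"); h=cv2.cvtColor(im,cv2.COLOR_BGR2HSV)
m=((h[:,:,1]<60)&(h[:,:,2]>90)).astype(np.uint8)
m=cv2.morphologyEx(m,cv2.MORPH_OPEN,cv2.getStructuringElement(cv2.MORPH_ELLIPSE,(25,25)))
N,l,st,c=cv2.connectedComponentsWithStats(m)
for i in range(1,N):
    if st[i,4]>300: print(st[i],c[i].round(),ray("wrist",*c[i],.007,k).round(4))
cv2.imwrite("pics/c11.png",im[130:320,150:360])
E
```

```text
[ 203   76   55   54 2285] [229. 102.] [0.3338 0.3006 0.007 ]
[ 229  198   46   42 1488] [252. 218.] [0.3845 0.2421 0.007 ]
```

View pics/c11.png

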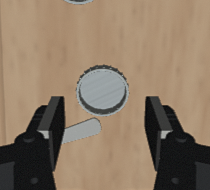

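The crop shows the cap at (102,90) and the spoon handle below-left, about 15 mm clear of where the left finger lands. I grip and carry.

Request:
servo_tool([
  [-0.1,-0.1,0,-1.2,0],
  [-0.1,-0.1,0,-2.4,0],
  [-0.1,-0.1,0,-3.0,0],
  [-0.1,-0.1,0,-3.0,0],
  [1,-0.1,0,-3.0,0],
  [1,-0.1,0,-3.0,0],
  [1,-0.1,0,-3.0,0],
  [1,-0.1,0,-3.0,0],
  [1,-0.1,0,-3.0,0],
], force=30)

```text
time_s: 23.65
tool_pos: [0.3835, 0.2413, 0.0004]
tcp_rot: [0.493, 0.87, 0.0, 0.0]
wrist_force: [0.1, -0.4, -1.0]
grip_width: 0.0336
grasp_force: 29.8
```

Request:
servo_tool([
  [1,0,0,5,0],
  [1,0,0,10,0],
  [1,0,0,15,0],
  [1,0,0,20,0],
  [1,0,0,25,0],
  [1,0,0,30,0],
  [1,0.5,1,34.5,0],
  [1,2,4.5,34.5,0],
  [1,4,9,34.5,0],
  [1,6,13,34.5,0],
  [1,8,16.5,34.5,0],
  [1,8.5,18,34.5,0],
])

```text
time_s: 24.85
tool_pos: [0.4693, 0.4236, 0.3436]
tcp_rot: [0.492, 0.871, -0.001, -0.0]
wrist_force: [0.4, -0.9, -0.0]
grip_width: 0.0338
grasp_force: 30.1
```

Request:
servo_tool([
  [1,0,0,0,0],
  [1,0,0,0,0],
])

```text
time_s: 25.05
tool_pos: [0.4682, 0.4211, 0.3449]
tcp_rot: [0.492, 0.87, -0.001, -0.0]
wrist_force: [0.8, -0.4, -0.5]
grip_width: 0.0335
grasp_force: 30.1
```

Request:
servo_tool([
  [1,0.2,0,-2,0],
  [1,0.2,0,-3.5,0],
  [1,0.2,0,-4.1,0],
  [1,0.2,0,-4.1,0],
  [1,0.2,0,-4.1,0],
  [0.0,0.2,0,-4.1,0],
  [0.0,0.2,0,-4.1,0],
  [0.0,0.2,0,-4.1,0],
  [0.0,0.2,0,-2,0],
  [0.0,0.2,0,1,0],
  [0.0,0.2,0,3,0],
])

```text
time_s: 26.15
tool_pos: [0.4706, 0.4215, 0.3776]
tcp_rot: [0.493, 0.87, 0.001, 0.0]
wrist_force: [0.4, 0.7, 0.5]
grip_width: 0.0429
grasp_force: 0.0
```

Request:
servo_tool([
  [0,-3,-3,0,0],
  [0,-6,-6,0,0],
  [-0.1,-9,-9,0,0],
  [-0.1,-12,-11.5,0,0],
  [-0.1,-13.8,-12.2,-4,0],
  [-0.1,-13.8,-12.2,-9,0],
  [-0.1,-13.8,-12.2,-14,0],
  [-0.1,-13.8,-12.2,-19,0],
  [-0.1,-13.8,-12.2,-19,0],
  [-0.1,-13.8,-12.2,-19,0],
])

```text
time_s: 27.15
tool_pos: [0.3323, 0.2993, 0.1859]
tcp_rot: [0.493, 0.87, -0.0, -0.0]
wrist_force: [0.5, 0.2, -0.1]
grip_width: 0.0471
grasp_force: 0.0
```

```bash
python3 - <<'E'
from h import *
s=env.read_state();p=s["tool_pos"];print(p,s["grip_width"])
for c in caps("wrist","w12"):
    if c[5]>100:print(c)
print(*caps("scene","s12"))
E
```

```text
[0.33233043 0.2993087  0.18590137] 0.04709648132130512
(0.2469, 0.2667, 0.044, 181, 153, 267)
(0.332, 0.2994, 0.037, 254, 166, 691)
(0.2476, 0.2215, 0.025, 165, 184, 127)
(0.3304, 0.2971, 0.038, 210, 251, 124)
```

Request:
servo_tool([
  [-0.1,0,0,-4,0],
  [-0.1,0,0,-8,0],
  [-0.1,0,0,-12,0],
  [-0.1,0,0,-15.5,0],
  [-0.1,0,0,-17.5,0],
  [-0.1,0,0,-18.5,0],
  [-0.1,0,0,-18.5,0],
  [1,0,0,-18.5,0],
  [1,0,0,-18.5,0],
  [1,0,0,-18.5,0],
  [1,0,0,-18.5,0],
  [1,0,0,-18.5,0],
])

```text
time_s: 28.45
tool_pos: [0.3346, 0.3007, 0.003]
tcp_rot: [0.493, 0.87, 0.002, 0.001]
wrist_force: [0.4, 0.5, 6.4]
grip_width: 0.0333
grasp_force: 29.9
```

Request:
servo_tool([
  [1,0,0,5,0],
  [1,0,0,10,0],
  [1,0,0,15,0],
  [1,0,0,20,0],
  [1,0,0,25,0],
  [1,0,0,30,0],
  [1,0,0,34.5,0],
  [1,3,3,34.5,0],
  [1,6,6,34.5,0],
  [1,9,9,34.5,0],
  [1,12,11.5,34.5,0],
  [1,13.8,12.2,34.5,0],
])

```text
time_s: 29.65
tool_pos: [0.4717, 0.4231, 0.3452]
tcp_rot: [0.492, 0.871, 0.0, -0.0]
wrist_force: [-0.8, -0.2, 0.2]
grip_width: 0.0329
grasp_force: 30.1
```

Request:
servo_tool([
  [1,0,0,0,0],
  [1,0,0,0,0],
  [1,0,0,0,0],
])

```text
time_s: 29.95
tool_pos: [0.4696, 0.4209, 0.3461]
tcp_rot: [0.493, 0.87, 0.0, 0.0]
wrist_force: [0.5, 0.2, -0.6]
grip_width: 0.0328
grasp_force: 30.1
```

```bash
python3 - <<'E'
from h import *
im=save("wrist","w13"); b=cv2.cvtColor(im,cv2.COLOR_RGB2GRAY); a=cv2.imread("pics/w4.png",0)
t=a[208:280,222:288]; r=cv2.matchTemplate(b[190:300,205:305],t,cv2.TM_CCOEFF_NORMED); print(cv2.minMaxLoc(r),"same pos = (17,18)")
for g in(a,b):
    for c in (238,255,272): print(np.array2string(g[205:290:4,c],max_line_width=200))
E
```

```text
(-0.0343540757894516, 0.8908230662345886, (4, 38), (17, 15)) same pos = (17,18)
[174 173 171 104  74 187 186 190 183 186 187 180 189 192  79  92 117  63  58 150 220 219]
[173 173 100  69 190 181 186 188 187 189 190 188 189 188 188  72  75 118  79 218 220 219]
[171 173 173 119 170 194 188 188 186 187 190 188 186 184  73 103  73  68  69 103 222 221]
[175 177 178  68 195 189 189 192 193 192 193 192 193  76  98 167  90  61 110 142 223 221]
[176 180  71 191 191 187 188 189 190 190 190 190 193 192  87  74 204 119 171 224 222 220]
[173 174 179  73 195 188 190 190 190 189 186 185 182  74 123  92  73  75  73  63 225 221]
```

The cap sits level, shifted about 2 mm in the grip. I release it, then look into the box.

Request:
servo_tool([
  [1,0.1,0,-2,0],
  [1,0.1,0,-3.5,0],
  [1,0.1,0,-4.0,0],
  [1,0.1,0,-4.0,0],
  [1,0.1,0,-4.0,0],
  [0.0,0.1,0,-4.0,0],
  [0.0,0.1,0,-4.0,0],
  [0.0,0.1,0,-4.0,0],
  [0.0,0.1,0,-2,0],
  [0.0,0.1,0,1,0],
  [0.0,0.1,0,3,0],
])

```text
time_s: 31.1
tool_pos: [0.4716, 0.4215, 0.3776]
tcp_rot: [0.493, 0.87, 0.001, 0.0]
wrist_force: [-0.1, 0.9, 0.5]
grip_width: 0.0427
grasp_force: 0.0
```

Request:
servo_tool([
  [0,-0.5,-5,0,0],
  [0,-0.5,-10,0,0],
  [0.3,1,-15,0,0],
  [0.3,3,-19,0,0],
  [0.3,6,-23,0,0],
  [0.3,9,-26,-1,0],
  [0.3,12,-29,-3,0],
  [0.3,15,-32,-6,0],
  [0.3,17,-34,-9,0],
  [0.3,19.2,-35.8,-12,0],
  [0.3,19.2,-35.8,-12,0],
  [0.3,19.2,-35.8,-12,0],
])

```text
time_s: 32.3
tool_pos: [0.6631, 0.0631, 0.2544]
tcp_rot: [0.493, 0.87, -0.0, -0.001]
wrist_force: [-0.0, -0.3, 1.9]
grip_width: 0.0297
grasp_force: 0.0
```

```bash
python3 - <<'E'
from h import *
s=env.read_state();p=s["tool_pos"];print(p,s["grip_width"],s["time_s"])
k=K("wrist"); a=save("wrist","w14"); b=save("scene","s14")
c,sn=np.cos(.5377),np.sin(.5377)
th=1.87; X=.056-.15*np.cos(th); Z=.088+.15*np.sin(th)
for y in(-.074,-.11,-.146): w=np.array([.575+c*X-sn*y,.2416+sn*X+c*y,Z]); print(w.round(4),proj("wrist",w,k).round(1))
A=cv2.cvtColor(a,cv2.COLOR_RGB2BGR)
B=cv2.resize(cv2.cvtColor(b,cv2.COLOR_RGB2BGR)[100:300,200:400],(280,280))
out=np.zeros((600,800,3),np.uint8); out[:384,:512]=A; out[:280,515:795]=B
C=cv2.resize(A[0:180,205:330],None,fx=1.2,fy=1.2); out[384:600,:C.shape[1]]=C[:216]; 
C=cv2.resize(A[100:170,210:330],None,fx=3,fy=3); out[388:598,200:560]=C
cv2.imwrite("pics/c14.png",out)
E
```

```text
[0.66311795 0.06310951 0.25440629] 0.02969360789000257 32.3
[0.699  0.2294 0.2313] [[471.1  10.3]]
[0.7174 0.1984 0.2313] [[455.5  82.1]]
[0.7358 0.1675 0.2313] [[442.1 144.4]]
```

View pics/c14.png

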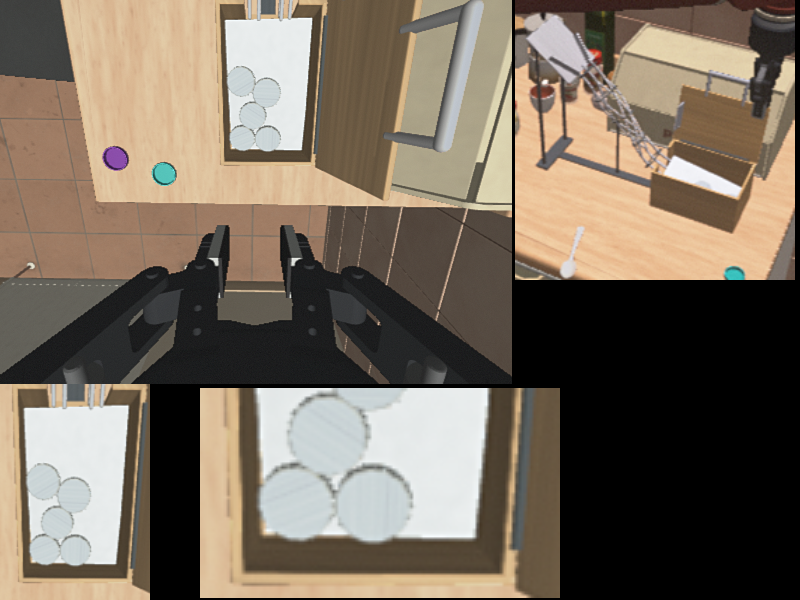

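All five caps lie plain side up in the box at (241,81), (267,92), (252,115), (242,138) and (268,138), and the chute is empty. Before pinching the handle, I check the bread box clearance.

```bash
python3 - <<'E'
from h import *
c,sn=np.cos(.5377),np.sin(.5377); Rt=np.array([[c,sn,0],[-sn,c,0],[0,0,1]]); o=np.array([.575,.2416,0])
f,cx,cy,R,t=K("scene"); C=Rt@(-R.T@t-o)
for u,v in [(255,335),(275,262),(305,130),(360,62),(690,235),(665,368),(650,457)]:
    U,V=195+u/3.6,100+v/3.6; d=Rt@R.T@np.array([(U-cx)/f,(V-cy)/f,1])
    print((u,v),"ground",(C-d*C[2]/d[2]).round(3),[ (x,(C+d*(x-C[0])/d[0])[1:].round(3).tolist()) for x in(.11,.14,.17,.2,.24)])
E
```

```text
(255, 335) ground [0.122 0.152 0.   ] [(0.11, [0.146, 0.01]), (0.14, [0.161, -0.016]), (0.17, [0.176, -0.041]), (0.2, [0.19, -0.067]), (0.24, [0.209, -0.102])]
(275, 262) ground [ 0.229  0.184 -0.   ] [(0.11, [0.128, 0.093]), (0.14, [0.142, 0.07]), (0.17, [0.156, 0.046]), (0.2, [0.17, 0.023]), (0.24, [0.189, -0.009])]
(305, 130) ground [0.455 0.257 0.   ] [(0.11, [0.104, 0.226]), (0.14, [0.117, 0.207]), (0.17, [0.131, 0.187]), (0.2, [0.144, 0.167]), (0.24, [0.162, 0.141])]
(360, 62) ground [0.613 0.263 0.   ] [(0.11, [0.061, 0.297]), (0.14, [0.073, 0.279]), (0.17, [0.085, 0.261]), (0.2, [0.097, 0.244]), (0.24, [0.113, 0.22])]
(690, 235) ground [ 0.441 -0.148 -0.   ] [(0.11, [-0.2, 0.219]), (0.14, [-0.195, 0.2]), (0.17, [-0.19, 0.18]), (0.2, [-0.186, 0.16]), (0.24, [-0.18, 0.133])]
(665, 368) ground [ 0.235 -0.18   0.   ] [(0.11, [-0.2, 0.097]), (0.14, [-0.195, 0.074]), (0.17, [-0.19, 0.05]), (0.2, [-0.186, 0.027]), (0.24, [-0.18, -0.004])]
(650, 457) ground [ 0.118 -0.2    0.   ] [(0.11, [-0.201, 0.007]), (0.14, [-0.197, -0.019]), (0.17, [-0.192, -0.045]), (0.2, [-0.187, -0.071]), (0.24, [-0.181, -0.105])]
```

The bread box stays below z 0.17 there, so it is clear. I hover over the handle and check its position.

Request:
servo_tool([
  [0.29,0,0,4,0],
  [0.29,1,2.5,7.5,0],
  [0.29,2.5,6,7.5,0],
  [0.29,4,9.5,7.5,0],
  [0.29,5.4,13.5,7.5,0],
  [0.29,5.4,13.5,7.5,0],
  [0.29,5.4,13.5,7.5,0],
  [0.29,5.4,13.5,7.5,0],
])

```text
time_s: 33.2
tool_pos: [0.7172, 0.1984, 0.3324]
tcp_rot: [0.492, 0.87, 0.001, 0.001]
wrist_force: [0.3, 0.5, -0.3]
grip_width: 0.0305
grasp_force: 0.0
```

```bash
python3 - <<'E'
from h import *
s=env.read_state();p=s["tool_pos"];print(p,s["grip_width"])
k=K("wrist"); im=save("wrist","w15"); 
for y in(.036,0,-.036): print(proj("wrist",(.7174-.512*y,.1984+.859*y,.2313),k).round(1))
h=cv2.cvtColor(im,cv2.COLOR_RGB2HSV)
for r in range(120,300,12):
    print(r," ".join(f"{a}/{b}" for a,b in zip(h[r,215:300:5,1],h[r,215:300:5,2])))
E
```

```text
[0.71715177 0.19839476 0.33236761] 0.030506612475372022
[[254.7 148.3]]
[[254.6 185.7]]
[[254.5 220. ]]
120 6/220 95/172 99/90 95/94 95/91 94/87 94/179 84/192 86/193 47/184 53/150 53/150 52/152 52/151 50/148 53/148 51/149
132 6/220 68/180 102/90 97/95 97/92 94/87 92/181 84/195 79/188 49/173 51/149 53/150 50/147 52/147 52/147 51/146 50/148
144 5/217 27/152 98/91 98/96 95/91 82/90 3/85 11/70 2/118 51/159 51/149 52/151 50/149 54/150 53/149 54/146 51/146
156 6/218 6/219 97/92 97/95 97/92 97/89 91/182 4/136 19/178 54/146 51/149 51/149 51/150 51/149 52/148 51/149 51/149
168 6/216 8/220 98/91 93/93 95/91 96/88 93/183 2/138 17/177 54/147 50/148 51/149 52/147 53/149 53/150 53/148 51/149
180 7/215 12/214 75/88 97/95 93/93 96/88 94/184 4/139 17/177 53/145 52/146 54/146 50/147 51/149 52/147 52/148 55/149
192 102/70 101/68 48/85 96/96 99/93 96/88 93/184 4/138 16/177 54/147 51/149 51/149 53/148 51/146 50/147 53/148 52/151
204 98/70 91/67 101/136 99/95 100/92 6/84 20/76 4/142 16/177 52/146 53/149 51/149 52/151 52/152 52/151 52/148 51/150
216 83/193 78/199 80/198 101/91 98/94 95/89 93/190 4/143 17/176 53/150 51/150 53/149 51/150 52/151 52/152 49/150 52/151
228 78/160 8/67 23/22 74/208 95/97 97/89 93/186 84/195 79/199 82/193 83/197 51/151 53/124 49/129 0/52 4/68 53/154
240 4/66 4/67 10/25 81/135 94/139 96/72 92/188 98/141 97/140 96/138 95/140 95/139 92/139 91/42 53/24 8/68 4/68
252 7/69 12/21 12/22 86/136 98/141 95/142 92/142 95/142 93/142 95/143 92/139 93/137 95/139 81/44 24/21 7/38 4/67
264 8/198 9/54 44/23 85/135 93/137 94/141 92/139 92/141 92/138 95/137 90/136 96/136 93/140 93/132 0/20 5/55 6/79
276 28/27 4/57 46/28 84/127 90/131 90/136 87/137 91/138 92/136 88/136 91/137 92/136 93/135 88/134 30/17 5/56 12/22
288 0/25 4/57 70/77 66/77 70/77 67/76 63/77 68/75 62/74 66/77 60/76 65/75 70/73 64/76 61/25 11/45 19/27
```

The handle is at cols 248–258, rows 144–222, as predicted. I pinch it.

Request:
servo_tool([
  [0.29,0,0,-4,0],
  [0.29,0,0,-7,0],
  [0.29,0,0,-9.5,0],
  [0.29,0,0,-11.5,0],
  [0.29,0,0,-11.5,0],
  [1,0,0,-11.5,0],
  [1,0,0,-11.5,0],
  [1,0,0,-11.5,0],
  [1,0,0,-11.5,0],
  [1,0,0,-11.5,0],
], force=40)

```text
time_s: 34.25
tool_pos: [0.7176, 0.1975, 0.2174]
tcp_rot: [0.493, 0.87, -0.0, 0.001]
wrist_force: [-4.4, -4.5, 2.4]
grip_width: 0.0081
grasp_force: 39.3
```

Request:
servo_tool([
  [1,-1.3,-0.8,0.4,0],
  [1,-2.7,-1.6,0.6,0],
  [1,-4.9,-2.9,0.6,0],
  [1,-7.1,-4.2,0.2,0],
  [1,-9.2,-5.5,-0.7,0],
  [1,-11.2,-6.7,-2.0,0],
  [1,-12.9,-7.7,-3.7,0],
  [1,-14.3,-8.5,-5.7,0],
  [1,-15.4,-9.2,-8.0,0],
  [1,-16.2,-9.7,-10.4,0],
  [1,-16.5,-9.8,-12.2,0],
  [1,-16.6,-9.9,-13.2,0],
])

```text
time_s: 35.45
tool_pos: [0.5506, 0.0988, 0.0828]
tcp_rot: [0.493, 0.87, -0.001, -0.0]
wrist_force: [-4.1, -2.6, 1.7]
grip_width: 0.0085
grasp_force: 43.1
```

Request:
servo_tool([
  [1,0,0,-0.3,0],
  [1,0,0,-0.6,0],
  [1,0,0,-0.6,0],
])

```text
time_s: 35.75
tool_pos: [0.5504, 0.0987, 0.0772]
tcp_rot: [0.493, 0.87, -0.002, -0.001]
wrist_force: [-6.9, -5.8, 1.5]
grip_width: 0.0082
grasp_force: 43.1
```

The TCP is at the same z as in the shut grasp. I release and withdraw.

Request:
servo_tool([
  [0.3,0,0,0,0],
  [0.3,0,0,0,0],
  [0.3,0,0,0,0],
  [0.3,0,0,2,0],
  [0.3,0,0,5,0],
  [0.3,0,0,9,0],
  [0.3,0,0,13,0],
  [0.3,-4,0,15,0],
  [0.3,-8,0,16,0],
  [0.3,-12,0,16,0],
  [0.3,-12,0,16,0],
  [0.3,-12,0,16,0],
])

```text
time_s: 36.95
tool_pos: [0.4315, 0.0996, 0.2382]
tcp_rot: [0.492, 0.87, 0.001, 0.001]
wrist_force: [0.8, -0.4, 0.7]
grip_width: 0.0301
grasp_force: 0.0
```

```bash
python3 - <<'E'
from h import *
s=env.read_state();print(s["tool_pos"],s["wrist_force"],s["time_s"])
b=save("scene","s16"); a=cv2.imread("pics/scene0.png")[:,:,::-1]
d=cv2.absdiff(a,b).max(2)
for n,(x0,x1,y0,y1) in dict(box=(295,372,195,262),spoon=(232,250,262,300),tin=(152,186,208,244),jar=(180,205,165,215),colour=(328,368,288,322),deck=(205,262,110,165),chute=(250,300,165,220)).items():
    p=d[y0:y1,x0:x1]; print(n,(p>40).mean().round(3),p.mean().round(1))
k=K("wrist"); w=save("wrist","w16")
E
```

```text
[0.43154059 0.09956519 0.23824861] [ 0.7805424  -0.39494245  0.65357978] 36.95
box 0.0 13.7
spoon 0.015 17.8
tin 0.0 15.0
jar 0.0 14.0
colour 0.011 16.3
deck 0.442 63.6
chute 0.38 49.1
```

The box region matches the first picture, so the lid is shut. The bystanders are unchanged, and the gripper is clear of everything.

```bash
python3 -c "
from rig import ticket
print(ticket.close_job())"
```

```text
the job is handed in; nothing more can be done
None
```

The job is handed in: all five caps went down the chute and were last seen closed side up in the box, the lid was then shut again, and the tin, jar and spoon look unmoved; no verdict came back.

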